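# Hang the rinsed vial carousel on the autosampler's fold-down hook

### The job

The hook on the side of the autosampler is folded up flat: swing it out and down until it is firmly on its stop. Then take the rinsed vial carousel out of the drying rack and hang it on the hook by its centre bore, pushing it along the arm past the sprung keeper so that the keeper pops up again and holds it, and let go. Feel your way rather than force anything - the hook and its hinge are light parts that must never be loaded with more than about 25 N - and leave the bottle, the beaker and the jar where they stand.

Things in the scene. Friction and masses are not known exactly. Their poses are not given: they have to be found in the camera images.
- hook (a joint): swing of the steel hook arm about a level hinge in the autosampler's side. 0 = folded up flat along the housing, 1.57 = on its stop; start 0 to 0.25. Stiff friction hinge (about 0.4 N m: 5 N at the tip) that stays where it is left. The stop differs from unit to unit: on it the arm points between level and 8 deg upward, which only shows once it is down. Hook, hinge and keeper break above 30 N.
- keeper (a joint): sprung black keeper, 7 mm wide, in the arm's upper side (the side next to the housing while folded). 0 = up, 0.40 = pressed in, springs back. Pivot 75 mm from the hinge; its ramp rises inward from there to a steep back edge 8.5 mm above the arm, 49.5 mm from the hinge. Pressing it in takes 2 to 5 N; a bore pushed along the arm presses it in (4 to 10 N along the arm) and it pops up behind.
- hook_hinge (a point): point on the hinge axis, middle of the arm, 115 mm above the bench and 20 mm out from the housing's side. Axes turn with the arm: z along the arm from hinge to tip, y level along the housing's side, x the arm's upper side with the keeper (towards the housing while folded, up when down).
- hook_seat (a point): on the arm's axis, 40 mm from the hinge: the bore centre's place (axes as hook_hinge). Arm: round bar of 13 mm. A 25 mm collar ends 32 mm from the hinge, the keeper's back edge is at 49.5 mm: the hub has 3.5 mm play. Pushing on after the hub meets the collar cocks the wheel on the arm and multiplies the load (10 N can make 30 N): stop at the touch. The wheel hangs 2 mm below the axis.
- hook_tip (a point): free end of the arm, on its axis, 94 mm from the hinge (same axes); the last 6 mm taper to 9 mm diameter; the last 19 mm, beyond the keeper, are plain bar. Folded, it stands about 69 mm above the housing's flat top shoulder, so a finger can come down behind it.
- carousel: dark grey plastic vial carousel plate, a spoked wheel of 130 mm diameter, 0.13 to 0.25 kg, standing on edge in the middle slot of the rack. Origin in the middle of its bore, x along the wheel's axis. Rim and spokes are 12 mm thick (rim 10 mm wide), hub 14 mm thick and 44 mm across, bore 17 mm. Both faces alike. Grip it across the rim from above.
- rack: white drip tray (200 x 155 x 14 mm) with a steel wire rack of three slots, fixed. Origin on the bench under the middle slot; x across the slots (the wheel's axis), z up. The wheel rests on two bars, its centre 79 mm up; wire posts beside its faces, 50 mm either side of the middle, reach 73 mm. Outer slots (60 mm off) are empty.
- autosampler: white bench autosampler, fixed; origin on the bench under the middle of the side with the hook. That side looks along -x; y level along it, z up. Housing x 0 to 290 mm, y -270 to 110 mm, flat top at 140 mm that is free for 95 mm from the hook side, then vial trays up to 196 mm and, at x over 155 mm and y under -105 mm, a tower of 440 mm. The hook is at y = 0.
- bottle: bystander: amber glass bottle with black cap, 60 mm diameter, 125 mm tall, loose, upright. Origin at its foot.
- beaker: bystander: clear open beaker, 64 mm diameter, 75 mm tall, loose, upright. Origin at its foot.
- jar: bystander: small white jar, 44 mm diameter, 50 mm tall, loose, upright. Origin at its foot.

How it is judged (in metres and radians):
On the way, in this order (a step that is already met when the one before it is completed fails the run):
1. the hook is folded down onto its stop while the carousel is still in the rack (value of joint hook above 1.54 rad and distance of carousel from where it was at the start of the episode below 0.03 m), for 0.2 s.
2. the carousel's bore has passed the keeper, and the keeper is up again (z of carousel in the frame of hook_seat between -0.006 and 0.006 m and distance between carousel and hook_seat below 0.009 m and value of joint keeper below 0.12 rad), for 0.2 s.
At the end, for the whole second after the job is handed in: The hook is down on its stop (joint above 1.54 of 1.57 rad) and the keeper is up (below 0.12 rad). The carousel hangs at rest on the arm between collar and keeper: its bore centre within 9 mm of hook_seat and within 6 mm of it along the arm, its axis within 0.25 rad of the arm (all of step 2 and value of joint hook above 1.54 rad and angle between the x axis of carousel and the z axis of hook_seat, either way round below 0.25 rad and linear speed of carousel below 0.02 m/s); the robot touches nothing.
It fails at once if the hook or its keeper is loaded with more than 30 N (contact force between anything else and hook above 30 N).
It fails at once if the bottle, beaker or jar is shifted by more than 20 mm or tipped (distance of any of bottle, beaker, jar from where it was at the start of the episode above 0.02 m or angle between any of bottle, beaker, jar's own z axis and vertical above 0.4 rad).
It also fails if it takes over 72 s, if anything falls off the work surface, if the arm or the gripper's body presses on something with over 40 N, if the wrist force passes 120 N, or if a joint passes its speed limit or range.

### The arm

A 6-joint arm with a two-finger parallel gripper is mounted at the origin on the work surface. World frame = base frame: x ahead of the robot, y to its left, z up, the work surface at z = 0. Lengths are in m, angles in degrees, forces in N, time in s.
With the tool pointing down it reaches from about 0.3 to 0.75 m from the base axis. Payload 8.5 kg.
Tool frame: the origin (TCP) lies at the very end of the fingers, on their centre line; the grasp point (between the pads) lies 19 mm behind it (env.hold_point_z is the distance from the TCP to the grasp point, in m); z points along the fingers, y is the line along which they close (so a half turn about z gives the same grasp; the last joint's range is limited). The gripper opens to 85 mm and grips with 20 to 120 N. Pads are 22 mm wide; open, the fingers measure 114 mm over their backs; the gripper's body (76 mm by 85 mm) begins 54 mm behind the grasp point. The pads swing forward as they close: fully open they stand 13 mm farther back than shut.
Start: joints at [62.206, 21.807, 74.336, -0, 83.858, -12.336], TCP at [0.147, 0.53, 0.231] pointing down, gripper open.
Joint ranges: [-178.18, 178.18], [-50.72, 133.34], [12.68, 142.11], [-81.47, 261.47], [9.98, 163.14], [-165.26, 165.26]. Speed limits (degrees/s): [136.94, 136.94, 180, 180, 180, 180].

### API

Orientations are given as a 3x3 rotation matrix whose columns are the frame's x, y, z axes.
In Python, from rig import env, optics gives the robot as it stands.
- The arm moves only by the shell command python3 -m jog 'ROWS' [OPENING] [FORCE]. ROWS is JSON, a list of rows, each an object with "linear": the shift along the tool's x, y, z in units of 40 mm (1.0 is 40 mm), a list of three; "roll": the turn about the tool's z in units of 5 degrees (1.0 is 5 degrees). A call has 1 to 12 rows; each row shifts and turns the commanded pose from where the row before left it, along the tool's axes as they then stand; what a row does not reach is not made up. A row lasts 1/12 s, in which the tool goes at most 41.7 mm and 7.16 degrees, less where a joint would pass 70% of its speed; a pose out of reach is approached as far as the arm can. A call is refused whole if a number of a shift passes 1 or a number of a turn 1, either way. A call with a gripper value outside its range is refused whole. OPENING is the opening, from -1 (shut) to 1 (fully open), set as the call begins (- or left out, the last holds). The fingers move at their own pace and stop on an object; FORCE is the grip in N (left out, the last holds). Time passes only in rows, so rows that do not move let the fingers close. It gives the time, the measured TCP pose, the force, the opening and the grip force at its end, in the units of the state.
- env.observe(): the state, without advancing time (a new reading comes with each control period).
- optics.get_image(name): name is "scene" or "top" or "wrist"; returns the picture (400x640x3 uint8, red, green, blue); there is no depth.
- optics.calibration(name): a dict with "fov_y" (degrees; the focal length in pixels is half the picture's height over the tangent of half this angle, whatever the lens; pixels are square), "cx", "cy" (the principal point, pixels), "T" (4x4, takes a point from camera to world coordinates). Camera axes: x right, y down, z forward; pixel columns grow to the right and rows downward; lengths in m; the calibration is good to about 2 mm. A picture is of the moment at which its call begins: read the wrist's pose just before it. calibration takes no time and is no camera call; for the wrist camera it gives the pose at the moment of the call.
- env.close_job(): hands the job in; it is judged then, once.
The state is a dict: "time_s": time; "q": joint angles; "qvel": joint speeds; "joint_efforts": joint torques, N m; "position": TCP position; "tool_rot": TCP orientation; "ft_force": force on the tool from outside, world axes, zero at the start; "wrist_torque": the same for the moment, N m; "grip_width": finger opening in m; "gripper_force": force on a finger pad.
Only numpy, scipy, OpenCV 4.12 (cv2) and the standard library are available. Lean on these libraries where they do the work, as an engineer would, in place of code of your own. Each camera call takes 0.05 s, during which the arm holds its last target. There are 200 camera calls.

## Working session

There is one attempt and no reset: what is moved stays moved. The work goes in short steps, Python scripts to look and compute and a shell command to move; the robot and the scene stay as the last step left them, time stands still between calls to the robot, and variables do not carry over. Pictures are saved under pics/ and viewed, at most 10 in all, crops included, and the job is handed in when it is done.

```bash
ls; mkdir -p pics; python3 - <<'E'
from rig import env, optics
import cv2, numpy as np
np.set_printoptions(precision=4,suppress=True)
for n in ["scene","top","wrist"]:
    c=optics.calibration(n); print(n,c["fov_y"],c["cx"],c["cy"]); print(np.array(c["T"]))
    im=optics.get_image(n); cv2.imwrite(f"pics/{n}0.png",im[:,:,::-1])
s=env.observe(); print(s["time_s"],s["position"],s["tool_rot"],s["ft_force"],env.hold_point_z)
a=cv2.imread("pics/scene0.png");b=cv2.imread("pics/top0.png")
E
```

```text
pics
scene 54.368593123041926 324.02606351816206 199.40786544935244
[[-0.2286  0.6438 -0.7302  1.1006]
 [ 0.9732  0.1687 -0.156   0.0308]
 [ 0.0228 -0.7463 -0.6652  0.631 ]
 [ 0.      0.      0.      1.    ]]
top 42.57409807634147 315.84902395396574 197.4900172517238
[[-0.0269 -0.9887  0.1472  0.3828]
 [-0.9995  0.0246 -0.0174 -0.0454]
 [ 0.0136 -0.1476 -0.989   1.1764]
 [ 0.      0.      0.      1.    ]]
wrist 60.29940788992548 319.9935014601057 202.98329233262743
[[ 0.2664  0.9273  0.2629  0.0782]
 [ 0.9639 -0.256  -0.0734  0.548 ]
 [-0.0008  0.273  -0.962   0.372 ]
 [ 0.      0.      0.      1.    ]]
0.15 [0.1465 0.5299 0.2309] [[-0.9638  0.2666 -0.0005]
 [ 0.2666  0.9638 -0.001 ]
 [ 0.0002 -0.0011 -1.    ]] [ 0.2135 -0.5333  0.2461] 0.0187
```

View pics/scene0.png

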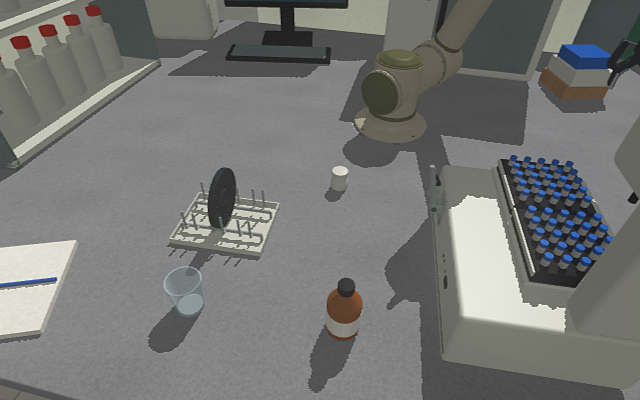

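View pics/top0.png

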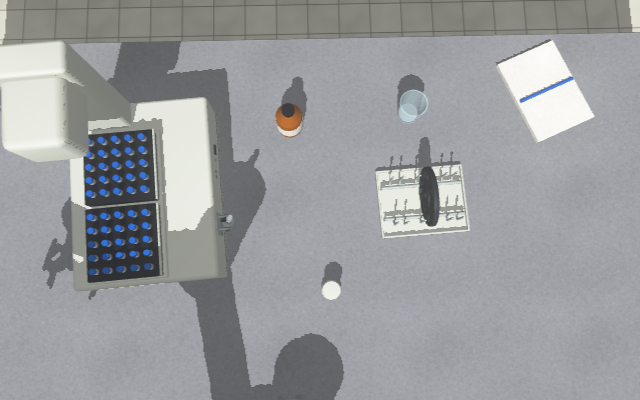

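The scene picture shows the rack with the wheel at about (222,198), the hook upright at (434,185) and the jar at (340,178). In the top picture the hook is at (225,222), the wheel at (429,196), and the housing edge runs from (208,98) to (225,278). I'll enlarge these spots.

```bash
python3 - <<'E'
import cv2, numpy as np
a=cv2.imread("pics/scene0.png");b=cv2.imread("pics/top0.png")
def crop(im,x,y,w,h): return cv2.resize(im[y:y+h,x:x+w],(400,300),interpolation=cv2.INTER_CUBIC)
m=np.vstack([np.hstack([crop(b,195,192,60,45),crop(b,369,154,106,80)]),np.hstack([crop(a,410,155,64,48),crop(a,165,160,120,90)])])
cv2.imwrite("pics/mos.png",m)
E
```

```text
(no output)
```

View pics/mos.png

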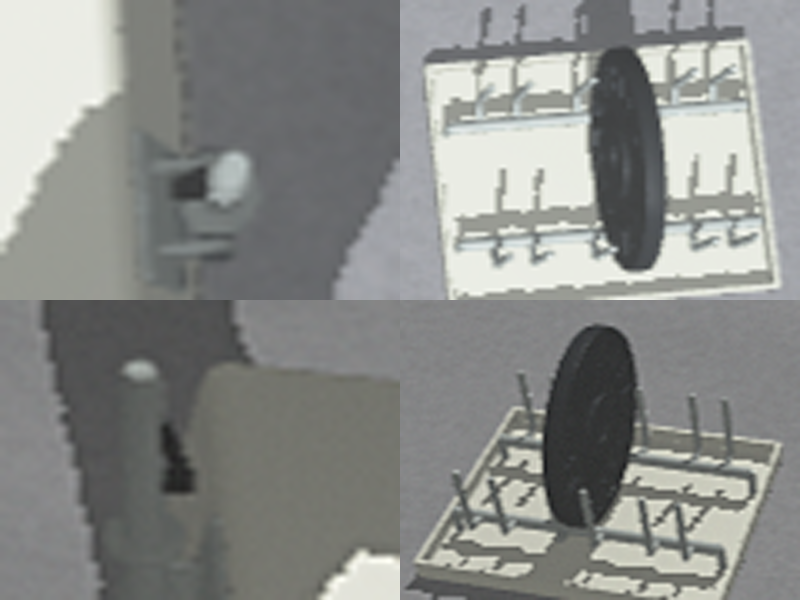

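The mosaic shows the hook tip at about top (229.8,218.7) and scene (432.4,166.5), with the keeper on its housing side. The wheel stands in the middle slot, and the tray corners in the top picture are near (376,169), (461,162), (469,230) and (383,237).

```bash
cat > h.py <<'E'
import cv2, numpy as np
from rig import env, optics
np.set_printoptions(precision=4,suppress=True)
def ray(n,p,c=None):
    c=c or optics.calibration(n); T=np.array(c["T"]); f=200/np.tan(np.radians(c["fov_y"]/2))
    d=T[:3,:3]@np.array([(p[0]-c["cx"])/f,(p[1]-c["cy"])/f,1.]); return T[:3,3],d/np.linalg.norm(d)
def onz(n,p,z,c=None):
    o,d=ray(n,p,c); return o+d*(z-o[2])/d[2]
def tri(rays):
    A=np.zeros((3,3));b=np.zeros(3)
    for o,d in rays:
        P=np.eye(3)-np.outer(d,d);A+=P;b+=P@o
    x=np.linalg.solve(A,b); return x,[np.linalg.norm(np.cross(x-o,d)) for o,d in rays]
def st():
    s=env.observe(); print("t",round(s["time_s"],2),"tcp",s["position"],"y",s["tool_rot"][:,1],"F",s["ft_force"],"w",round(s["grip_width"],4),"g",round(s["gripper_force"],1)); return s
E
python3 - <<'E'
from h import *
b=cv2.imread("pics/top0.png")
print("tip",tri([ray("top",(229.8,218.7)),ray("scene",(432.4,166.5))]))
# tray
r=b[150:245,365:480]; m=(r.min(2)>185).astype(np.uint8)
pts=np.argwhere(m)[:,::-1]+[365,150]
P=np.array([onz("top",p,.014)[:2] for p in pts],np.float32)
rc=cv2.minAreaRect(P); print("tray",rc, cv2.boxPoints(rc))
for n,p in [("c1",(376,169)),("c2",(461,162)),("c3",(469,230)),("c4",(383,237))]: print(n,onz("top",p,.014))
# wheel dark
m=(r.max(2)<62).astype(np.uint8); k,l,s,c=cv2.connectedComponentsWithStats(m); i=1+np.argmax(s[1:,4]); print("wheel",s[i],c[i]+[365,150])
q=np.argwhere(l==i)[:,::-1]+[365,150]; print("ell",cv2.fitEllipse(cv2.convexHull(q.astype(np.int32))))
a=cv2.imread("pics/scene0.png")[155:240,195:250]; m=(a.max(2)<62).astype(np.uint8);k,l,s,c=cv2.connectedComponentsWithStats(m); i=1+np.argmax(s[1:,4])
q2=np.argwhere(l==i)[:,::-1]+[195,155]; e=cv2.fitEllipse(cv2.convexHull(q2.astype(np.int32))); print("sc",e)
e1=cv2.fitEllipse(cv2.convexHull(q.astype(np.int32)))
print("wheel centre tri",tri([ray("top",e1[0]),ray("scene",e[0])]))
# housing edge
for p in [(208,98),(225,278),(216,188)]: print("edge z.14",onz("top",p,.14))
for n,p,z in [("jar",(331,289),.05),("bottle",(289,112),.12),("beaker",(413,104),.075)]: print(n,onz("top",p,z))
E
```

```text
tip (array([0.491 , 0.1026, 0.2028]), [np.float64(0.000458750747642799), np.float64(0.00045875074764284586)])Traceback (most recent call last):
  File "<stdin>", line 7, in <module>
  File "h.py", line 8, in onz
    o,d=ray(n,p,c); return o+d*(z-o[2])/d[2]
        ~~~^^^^^^^
  File "h.py", line 5, in ray
    c=c or optics.calibration(n); T=np.array(c["T"]); f=200/np.tan(np.radians(c["fov_y"]/2))
           ~~~~~~~~~~~~~~~~~~^^^
ValueError: time passes only in moves, steps and waits
```

```bash
python3 - <<'E'
s=open('h.py').read()
s=s.replace('def ray(n,p,c=None):\n    c=c or optics.calibration(n);','_C={}\ndef cal(n):\n    if n not in _C: _C[n]=optics.calibration(n)\n    return _C[n]\ndef ray(n,p,c=None):\n    c=c or cal(n);')
open('h.py','w').write(s)
E
python3 - <<'E'
from h import *
b=cv2.imread("pics/top0.png")
r=b[150:245,365:480]; m=(r.min(2)>185).astype(np.uint8)
pts=np.argwhere(m)[:,::-1]+[365,150]
P=np.array([onz("top",p,.014)[:2] for p in pts],np.float32)
rc=cv2.minAreaRect(P); print("tray",rc, cv2.boxPoints(rc))
for n,p in [("c1",(376,169)),("c2",(461,162)),("c3",(469,230)),("c4",(383,237))]: print(n,onz("top",p,.014))
def wh(im,x0,y0):
    m=(im.max(2)<62).astype(np.uint8);k,l,s,c=cv2.connectedComponentsWithStats(m); i=1+np.argmax(s[1:,4])
    q=np.argwhere(l==i)[:,::-1]+[x0,y0]; e=cv2.fitEllipse(cv2.convexHull(q.astype(np.int32))); print("ell",e); return e
e1=wh(r,365,150); e2=wh(cv2.imread("pics/scene0.png")[155:240,195:250],195,155)
print("wheel centre tri",tri([ray("top",e1[0]),ray("scene",e2[0])]))
for p in [(208,98),(225,278),(216,188)]: print("edge z.14",onz("top",p,.14))
for n,p,z in [("jar",(331,289),.05),("bottle",(289,112),.12),("beaker",(413,104),.075)]: print(n,onz("top",p,z))
E
```

```text
tray ((0.5427004098892212, -0.30951136350631714), (0.15558858215808868, 0.20132631063461304), 3.3348045349121094) [[ 0.4592 -0.2135]
 [ 0.4709 -0.4145]
 [ 0.6262 -0.4055]
 [ 0.6145 -0.2045]]
c1 [ 0.6189 -0.2067  0.014 ]
c2 [ 0.6307 -0.4052  0.014 ]
c3 [ 0.4723 -0.4126  0.014 ]
c4 [ 0.4615 -0.2157  0.014 ]Traceback (most recent call last):
  File "<stdin>", line 11, in <module>
  File "<stdin>", line 9, in wh
    return _wrapfunc(a, 'argmax', axis=axis, out=out, **kwds)
    return bound(*args, **kwds)
ValueError: attempt to get argmax of an empty sequence
```

```bash
python3 - <<'E'
from h import *
b=cv2.imread("pics/top0.png"); a=cv2.imread("pics/scene0.png")
print(b[196,424:436].max(1),a[198,215:230].max(1))
def wh(im,x0,y0):
    m=(im.max(2)<66).astype(np.uint8);k,l,s,c=cv2.connectedComponentsWithStats(m)
    if k<2: print("none");return
    i=1+np.argmax(s[1:,4])
    q=np.argwhere(l==i)[:,::-1]+[x0,y0]; e=cv2.fitEllipse(cv2.convexHull(q.astype(np.int32))); print("ell",e,s[i]); return e
e1=wh(b[150:245,365:480],365,150); e2=wh(a[155:240,195:250],195,155)
if e1 and e2: print("wheel centre tri",tri([ray("top",e1[0]),ray("scene",e2[0])]))
for p in [(208,98),(225,278),(216,188)]: print("edge z.14",onz("top",p,.14))
for n,p,z in [("jar",(331,289),.05),("bottle",(289,112),.12),("beaker",(413,104),.075)]: print(n,onz("top",p,z))
E
```

```text
[75 92 81 70 86 85 72 68 68 75 89 94] [51 51 52 51 52 54 54 54 52 53 53 57 56 52 51]
none
ell ((221.3149871826172, 197.57833862304688), (26.60319709777832, 62.43792724609375), 8.028788566589355) [  13   13   28   60 1250]
edge z.14 [0.7535 0.1567 0.14  ]
edge z.14 [0.3796 0.1215 0.14  ]
edge z.14 [0.5617 0.1397 0.14  ]
jar [ 0.3496 -0.0926  0.05  ]
bottle [ 0.7257 -0.0117  0.12  ]
beaker [ 0.7526 -0.2877  0.075 ]
```

The rack is measured well: its size matches the given 155 x 200 mm, with its centre at (0.543,-0.310) and the wheel axis along (0.058,-0.998). The hook hinge is at about (0.491,0.112) with its outward direction (0.094,-0.996). I'll move the shut fingers above and behind the hook tip.

```bash
python3 -m jog '[{"linear":[0,0,-0.5],"roll":0},{"linear":[-0.8,-0.5,0],"roll":0},{"linear":[-0.8,-0.52,0],"roll":0},{"linear":[-0.8,-0.52,0],"roll":0},{"linear":[-0.8,-0.52,0],"roll":0},{"linear":[-0.8,-0.52,0],"roll":0},{"linear":[-0.8,-0.52,0],"roll":0},{"linear":[-0.8,-0.52,0],"roll":0},{"linear":[-0.8,-0.52,0],"roll":0},{"linear":[-0.8,-0.52,0],"roll":0},{"linear":[-0.8,-0.52,0],"roll":0},{"linear":[-0.8,-0.52,0],"roll":0}]' -1 20
python3 -m jog '[{"linear":[-0.8,-0.52,0],"roll":0},{"linear":[-0.8,-0.52,0],"roll":0},{"linear":[-0.4,-0.3,0],"roll":0},{"linear":[0,0,0],"roll":-1},{"linear":[0,0,0],"roll":-1},{"linear":[0,0,0],"roll":-1},{"linear":[0,0,0],"roll":-1},{"linear":[0,0,0],"roll":-0.18},{"linear":[0,0,0],"roll":0},{"linear":[0,0,0],"roll":0}]'
python3 - <<'E'
from h import *
s=st(); c=optics.calibration("wrist"); im=optics.get_image("wrist"); cv2.imwrite("pics/w1.png",im[:,:,::-1])
import json; json.dump({k:np.array(v).tolist() for k,v in c.items() if k in("fov_y","cx","cy","T")},open("w1.json","w"))
E
```

```text
time_s: 1.15
position: [0.4259, 0.2148, 0.2513]
tool_rot: [[-0.964, 0.267, -0.0], [0.267, 0.964, 0.0], [0.0, -0.0, -1.0]]
ft_force: [0.5, 0.8, -0.6]
grip_width: -0.0004
gripper_force: 0.0
time_s: 1.98
position: [0.4878, 0.1436, 0.2512]
tool_rot: [[-0.996, -0.093, -0.0], [-0.093, 0.996, -0.0], [0.0, -0.0, -1.0]]
ft_force: [0.4, 0.4, -0.3]
grip_width: 0.0002
gripper_force: 0.0
t 1.98 tcp [0.4878 0.1436 0.2512] y [-0.0926  0.9957 -0.    ] F [ 0.3636  0.3728 -0.3206] w 0.0002 g 0.0
```

View pics/w1.png

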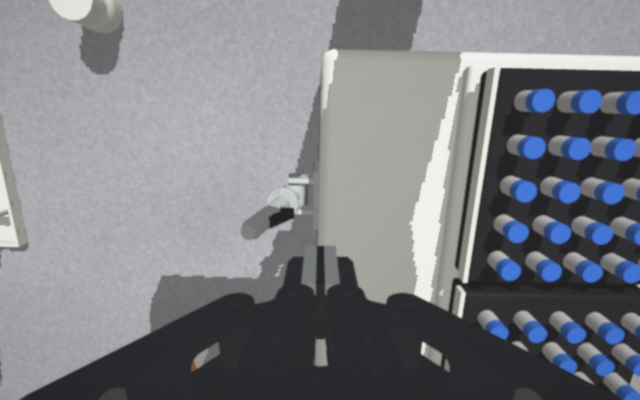

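The wrist picture shows the hook tip at about (253,226), the keeper (black) at (280,215), the hinge at (300,192), and the housing edge along column 320. The fingertips are at (320,255).

```bash
python3 - <<'E'
from h import *
import json
c=json.load(open("w1.json"))
for z in (.2,.207,.21): print("tip",z,onz("wrist",(254,225),z,c))
print(tri([ray("wrist",(254,225),c),ray("top",(229.8,218.7)),ray("scene",(432.4,166.5))]))
print("hinge",onz("wrist",(297,192),.115,c))
for p in [(328,60),(318,245)]: print("edge",onz("wrist",p,.14,c))
print("near corner", onz("wrist",(326,52),.14,c))
E
```

```text
tip 0.2 [0.4888 0.1042 0.2   ]
tip 0.207 [0.4862 0.1054 0.207 ]
tip 0.21 [0.4851 0.1059 0.21  ]
(array([0.4897, 0.1033, 0.2012]), [np.float64(0.0015774205260788963), np.float64(0.0017562425727761458), np.float64(0.0006732385491140062)])
hinge [0.4881 0.1243 0.115 ]
edge [0.3873 0.1395 0.14  ]
edge [0.5232 0.1451 0.14  ]
near corner [0.3824 0.1376 0.14  ]
```

```bash
python3 - <<'E'
from h import *
import json
c=json.load(open("w1.json"))
t=cv2.imread("pics/top0.png").max(2); w=cv2.imread("pics/w1.png").max(2)
for r in (110,140,170,190,212,240,265): print("top",r,list(t[r,196:234]))
for r in (70,100,130,160,180,240): print("w",r,list(w[r,300:340]))
E
```

```text
top 110 [np.uint8(232), np.uint8(233), np.uint8(233), np.uint8(233), np.uint8(233), np.uint8(233), np.uint8(233), np.uint8(230), np.uint8(221), np.uint8(206), np.uint8(181), np.uint8(145), np.uint8(127), np.uint8(127), np.uint8(127), np.uint8(127), np.uint8(127), np.uint8(114), np.uint8(109), np.uint8(110), np.uint8(110), np.uint8(107), np.uint8(106), np.uint8(107), np.uint8(107), np.uint8(108), np.uint8(107), np.uint8(108), np.uint8(107), np.uint8(106), np.uint8(106), np.uint8(108), np.uint8(109), np.uint8(107), np.uint8(146), np.uint8(162), np.uint8(163), np.uint8(162)]
top 140 [np.uint8(234), np.uint8(234), np.uint8(234), np.uint8(234), np.uint8(234), np.uint8(234), np.uint8(234), np.uint8(234), np.uint8(234), np.uint8(232), np.uint8(223), np.uint8(209), np.uint8(186), np.uint8(151), np.uint8(131), np.uint8(128), np.uint8(128), np.uint8(128), np.uint8(129), np.uint8(128), np.uint8(128), np.uint8(105), np.uint8(106), np.uint8(111), np.uint8(110), np.uint8(109), np.uint8(109), np.uint8(110), np.uint8(110), np.uint8(110), np.uint8(108), np.uint8(110), np.uint8(110), np.uint8(108), np
[... 5892 characters left out ...]
8), np.uint8(168), np.uint8(169), np.uint8(168), np.uint8(169), np.uint8(168), np.uint8(169)]
w 240 [np.uint8(112), np.uint8(109), np.uint8(109), np.uint8(108), np.uint8(108), np.uint8(110), np.uint8(108), np.uint8(109), np.uint8(110), np.uint8(111), np.uint8(113), np.uint8(113), np.uint8(112), np.uint8(112), np.uint8(111), np.uint8(110), np.uint8(104), np.uint8(117), np.uint8(137), np.uint8(146), np.uint8(151), np.uint8(154), np.uint8(154), np.uint8(156), np.uint8(159), np.uint8(161), np.uint8(164), np.uint8(166), np.uint8(167), np.uint8(166), np.uint8(165), np.uint8(166), np.uint8(167), np.uint8(167), np.uint8(167), np.uint8(166), np.uint8(167), np.uint8(166), np.uint8(166), np.uint8(166)]
```

```bash
python3 - <<'E'
from h import *
import json
c=json.load(open("w1.json"))
def L(name,P):
    P=np.array(P)[:,:2]; k=np.polyfit(P[:,0],P[:,1],1); print(name,"slope",k[0],"deg",np.degrees(np.arctan(k[0])),"y@x=.489",np.polyval(k,.489),"res",P[:,1]-np.polyval(k,P[:,0]))
L("wrist z.13",[onz("wrist",p,.13,c) for p in [(320.2,100),(319.5,130),(318.7,160),(316.9,240)]])
L("top z0",[onz("top",p,0) for p in [(213,110),(216.7,140),(218.9,170),(221,190),(222,212),(224,240),(226.2,265)]])
L("top z.13",[onz("top",p,.13) for p in [(207.6,110),(209.8,140),(211.7,170),(213.2,190),(216.8,240),(218.2,265)]])
print("corner y=110 top", onz("top",(222,280),.13), onz("wrist",(326,52),.13,c))
E
```

```text
wrist z.13 slope 0.06853996546668276 deg 3.9209186202596205 y@x=.489 0.14177876473494258 res [ 0.      0.     -0.0001  0.    ]
top z0 slope 0.08051727074524294 deg 4.6033690037024035 y@x=.489 0.14732970183069072 res [ 0.0018 -0.0011 -0.0006 -0.0016  0.0002  0.0008  0.0005]
top z.13 slope 0.07025582379499726 deg 4.018758832078139 y@x=.489 0.14229698218411768 res [ 0.0001 -0.0002  0.0002 -0.0001 -0.0004  0.0003]
corner y=110 top [0.3758 0.1291 0.13  ] [0.381  0.1377 0.13  ]
```

The edge lines agree: the housing side is turned 4.0° with y = 0.142 at x = 0.489, so the hinge is at (0.489,0.1215) and the hook starts at about 0.2 rad. I'll come down behind the tip and then push out gently.

```bash
python3 -m jog '[{"linear":[0,0,0.5],"roll":0.26},{"linear":[0,0,0.5],"roll":0},{"linear":[0,0,0.35],"roll":0},{"linear":[0,0,0],"roll":0},{"linear":[0,0,0],"roll":0}]'
python3 -m jog '[{"linear":[0,-0.1,0]},{"linear":[0,-0.1,0]},{"linear":[0,-0.1,0]},{"linear":[0,0,0]}]'
```

```text
time_s: 2.45
position: [0.4879, 0.1435, 0.1974]
tool_rot: [[-0.997, -0.071, -0.001], [-0.071, 0.997, -0.0], [0.001, -0.0, -1.0]]
ft_force: [-0.2, 0.5, 0.8]
grip_width: -0.0
gripper_force: 0.0invalid input
```

```bash
python3 -m jog '[{"linear":[0,-0.1,0],"roll":0},{"linear":[0,-0.1,0],"roll":0},{"linear":[0,-0.05,0],"roll":0},{"linear":[0,0,0],"roll":0}]'; python3 -m jog '[{"linear":[0,-0.05,0],"roll":0},{"linear":[0,-0.05,0],"roll":0},{"linear":[0,0,0],"roll":0}]';python3 -m jog '[{"linear":[0,-0.05,0],"roll":0},{"linear":[0,-0.05,0],"roll":0},{"linear":[0,0,0],"roll":0}]'
```

```text
time_s: 2.78
position: [0.4889, 0.133, 0.1979]
tool_rot: [[-0.997, -0.071, 0.001], [-0.071, 0.997, -0.0], [-0.001, -0.0, -1.0]]
ft_force: [-0.1, -0.3, -1.0]
grip_width: -0.0002
gripper_force: 0.0
time_s: 3.03
position: [0.489, 0.1293, 0.1974]
tool_rot: [[-0.997, -0.072, 0.0], [-0.072, 0.997, -0.0], [-0.0, -0.0, -1.0]]
ft_force: [-0.0, -0.4, 0.6]
grip_width: 0.0003
gripper_force: 0.0
time_s: 3.28
position: [0.4893, 0.1253, 0.1973]
tool_rot: [[-0.997, -0.072, 0.0], [-0.072, 0.997, -0.0], [0.0, -0.0, -1.0]]
ft_force: [-0.3, -0.5, 0.0]
grip_width: 0.0
gripper_force: 0.0
```

```bash
for i in 1; do python3 -m jog '[{"linear":[0,-0.05,0],"roll":0},{"linear":[0,-0.05,0],"roll":0},{"linear":[0,0,0],"roll":0}]' | grep -E "posi|ft_"; python3 -m jog '[{"linear":[0,-0.05,0],"roll":0},{"linear":[0,-0.05,0],"roll":0},{"linear":[0,0,0],"roll":0}]' | grep -E "posi|ft_"; python3 -m jog '[{"linear":[0,-0.05,0],"roll":0},{"linear":[0,-0.05,0],"roll":0},{"linear":[0,0,0],"roll":0}]' | grep -E "posi|ft_"; done
```

```text
position: [0.4895, 0.1213, 0.1973]
ft_force: [-0.5, 0.3, -0.7]
position: [0.4897, 0.1178, 0.1972]
ft_force: [-0.7, 3.3, -0.8]
position: [0.49, 0.1135, 0.1973]
ft_force: [-0.5, 3.1, -0.3]
```

Contact came at TCP y≈0.119 with about 3 N, and the hook is following. I'll follow the arc.

```bash
python3 -m jog '[{"linear":[0,-0.1,0.03],"roll":0},{"linear":[0,-0.1,0.035],"roll":0},{"linear":[0,-0.1,0.035],"roll":0},{"linear":[0,-0.1,0.035],"roll":0},{"linear":[0,0,0],"roll":0}]' | grep -E "posi|ft_";  python3 -m jog '[{"linear":[0,-0.09,0.05],"roll":0},{"linear":[0,-0.09,0.05],"roll":0},{"linear":[0,-0.09,0.05],"roll":0},{"linear":[0,-0.09,0.055],"roll":0},{"linear":[0,0,0],"roll":0}]' | grep -E "posi|ft_"; python3 -m jog '[{"linear":[0,-0.08,0.07],"roll":0},{"linear":[0,-0.08,0.07],"roll":0},{"linear":[0,-0.08,0.07],"roll":0},{"linear":[0,-0.08,0.07],"roll":0},{"linear":[0,0,0],"roll":0}]' | grep -E "posi|ft_"
python3 - <<'E'
from h import *
a=optics.get_image("scene")[:,:,::-1]; cv2.imwrite("pics/s2.png",a)
c=optics.calibration("scene");cv2.imwrite("pics/s2c.png",cv2.resize(a[120:240,360:500],None,fx=5,fy=5,interpolation=cv2.INTER_CUBIC))
E
```

```text
position: [0.4913, 0.0968, 0.1917]
ft_force: [-0.3, 3.4, 1.7]
position: [0.4924, 0.0824, 0.1835]
ft_force: [-0.2, 0.8, 2.5]
position: [0.4933, 0.0698, 0.1723]
ft_force: [-0.1, 0.4, 4.1]
```

View pics/s2c.png

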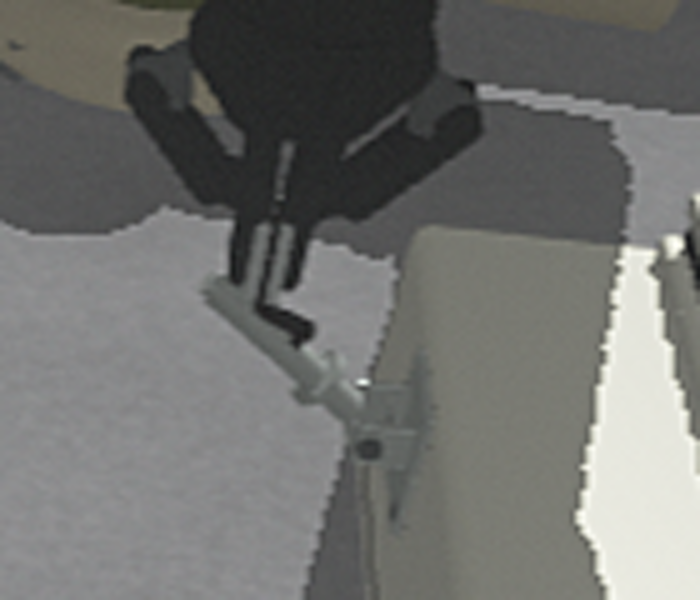

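The scene crop shows the hook pulled down to about 50°, with the fingertips resting on the plain bar just outside the keeper. Next I lift off, shift over the tip and press down.

```bash
python3 -m jog '[{"linear":[0,0,-0.4],"roll":0},{"linear":[0,-0.3,0],"roll":0},{"linear":[0,-0.3,0],"roll":0},{"linear":[0,0,0.15],"roll":0},{"linear":[0,0,0],"roll":0}]' | grep -E "posi|ft_";  python3 -m jog '[{"linear":[0,-0.03,0.1],"roll":0},{"linear":[0,-0.03,0.1],"roll":0},{"linear":[0,-0.03,0.1],"roll":0},{"linear":[0,-0.03,0.1],"roll":0},{"linear":[0,0,0],"roll":0}]' | grep -E "posi|ft_"; python3 -m jog '[{"linear":[0,-0.04,0.1],"roll":0},{"linear":[0,-0.04,0.1],"roll":0},{"linear":[0,-0.03,0.1],"roll":0},{"linear":[0,0,0],"roll":0}]' | grep -E "posi|ft_"
```

```text
position: [0.4943, 0.0457, 0.1808]
ft_force: [0.4, 0.0, -0.3]
position: [0.4963, 0.0393, 0.1673]
ft_force: [-1.2, -14.0, 9.7]
position: [0.4971, 0.0332, 0.1557]
ft_force: [-1.6, -23.5, 11.5]
```

The tip is bearing on the finger's inner flank, so I went too far out. I'll back off outward, away from the contact, and then up.

```bash
python3 -m jog '[{"linear":[0,-0.08,0],"roll":0},{"linear":[0,-0.1,0],"roll":0},{"linear":[0,0,0],"roll":0}]' | grep -E "posi|ft_"; python3 - <<'E'
from h import *
st()
a=optics.get_image("scene")[:,:,::-1]; cv2.imwrite("pics/s3.png",a)
cv2.imwrite("pics/s3c.png",cv2.resize(a[120:240,360:500],None,fx=5,fy=5,interpolation=cv2.INTER_CUBIC))
E
```

```text
position: [0.496, 0.0299, 0.1541]
ft_force: [0.2, -0.8, 0.0]
t 6.75 tcp [0.496  0.0299 0.1541] y [-0.0718  0.9974  0.0002] F [ 0.1736 -0.834   0.0162] w 0.0 g 0.0
```

View pics/s3c.png

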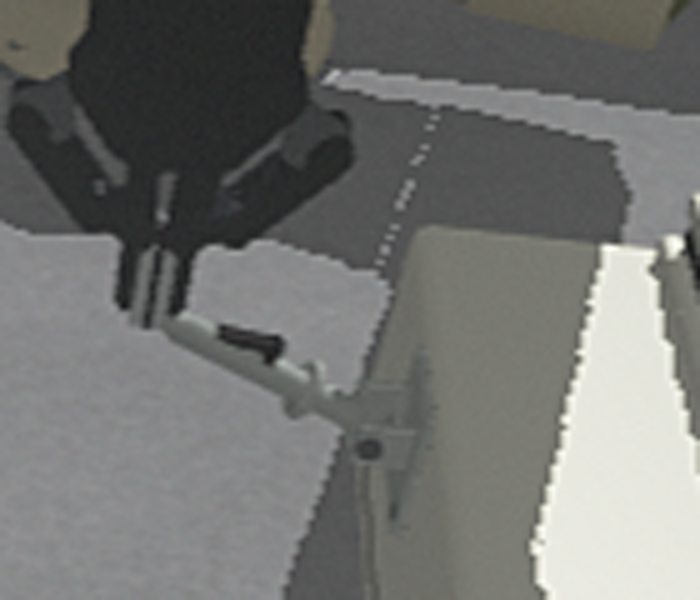

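The crop shows the hook intact at about 65°, with the finger just outside its tip. I'll go up, 8 mm inward, then down onto the tip from above.

```bash
python3 -m jog '[{"linear":[0,-0.05,-0.25],"roll":0},{"linear":[0,0,-0.35],"roll":0},{"linear":[0,0.25,0],"roll":0},{"linear":[0,0,0.15],"roll":0},{"linear":[0,0,0],"roll":0}]' | grep -E "posi|ft_";  python3 -m jog '[{"linear":[0,0,0.08],"roll":0},{"linear":[0,0,0.08],"roll":0},{"linear":[0,0,0],"roll":0}]' | grep -E "posi|ft_"; python3 -m jog '[{"linear":[0,0,0.05],"roll":0},{"linear":[0,0,0.05],"roll":0},{"linear":[0,0,0],"roll":0}]' | grep -E "posi|ft_"
```

```text
position: [0.4946, 0.0392, 0.1707]
ft_force: [0.2, -0.0, -1.0]
position: [0.4951, 0.0383, 0.1649]
ft_force: [-0.5, 0.4, -0.1]
position: [0.4954, 0.0381, 0.1617]
ft_force: [0.3, 0.3, -0.4]
```

```bash
python3 -m jog '[{"linear":[0,0,0.05],"roll":0},{"linear":[0,0,0.05],"roll":0},{"linear":[0,0,0],"roll":0}]' | grep -E "posi|ft_";  python3 -m jog '[{"linear":[0,0,0.05],"roll":0},{"linear":[0,0,0.05],"roll":0},{"linear":[0,0,0],"roll":0}]' | grep -E "posi|ft_"
```

```text
position: [0.4958, 0.0379, 0.1582]
ft_force: [0.4, -1.3, 1.1]
position: [0.4961, 0.0372, 0.1547]
ft_force: [-0.5, -4.8, 5.9]
```

```bash
python3 -m jog '[{"linear":[0,0,0.05],"roll":0},{"linear":[0,0,0.05],"roll":0},{"linear":[0,0,0],"roll":0}]' | grep -E "posi|ft_";  python3 -m jog '[{"linear":[0,0,0.05],"roll":0},{"linear":[0,0,0.05],"roll":0},{"linear":[0,0,0],"roll":0}]' | grep -E "posi|ft_"
```

```text
position: [0.4962, 0.0373, 0.1507]
ft_force: [0.5, -3.7, 5.1]
position: [0.4962, 0.0374, 0.1466]
ft_force: [0.7, -3.9, 4.5]
```

```bash
python3 -m jog '[{"linear":[0,-0.03,0.05],"roll":0},{"linear":[0,-0.03,0.05],"roll":0},{"linear":[0,0,0],"roll":0}]' | grep -E "posi|ft_";  python3 -m jog '[{"linear":[0,-0.02,0.05],"roll":0},{"linear":[0,-0.02,0.05],"roll":0},{"linear":[0,0,0],"roll":0}]' | grep -E "posi|ft_"; python3 -m jog '[{"linear":[0,0,0.05],"roll":0},{"linear":[0,0,0.03],"roll":0},{"linear":[0,0,0],"roll":0}]' | grep -E "posi|ft_"
```

```text
position: [0.496, 0.0356, 0.1422]
ft_force: [0.7, -1.8, 3.3]
position: [0.4959, 0.0342, 0.1378]
ft_force: [2.2, -0.8, 2.8]
position: [0.496, 0.0339, 0.1348]
ft_force: [1.9, -2.2, 3.3]
```

```bash
python3 -m jog '[{"linear":[0,0,0.04],"roll":0},{"linear":[0,0,0],"roll":0}]' | grep -E "posi|ft_";  python3 -m jog '[{"linear":[0,0,0.04],"roll":0},{"linear":[0,0,0],"roll":0}]' | grep -E "posi|ft_"
```

```text
position: [0.4959, 0.0339, 0.1333]
ft_force: [1.5, -3.2, 4.6]
position: [0.4959, 0.034, 0.1317]
ft_force: [1.3, -3.2, 4.7]
```

```bash
python3 -m jog '[{"linear":[0,0,0.04],"roll":0},{"linear":[0,0,0],"roll":0}]' | grep -E "posi|ft_";  python3 -m jog '[{"linear":[0,0,0.04],"roll":0},{"linear":[0,0,0],"roll":0}]' | grep -E "posi|ft_"
```

```text
position: [0.4958, 0.0341, 0.13]
ft_force: [1.4, -3.4, 4.6]
position: [0.4957, 0.0342, 0.1285]
ft_force: [0.9, -3.2, 4.4]
```

```bash
python3 -m jog '[{"linear":[0,0,0.04],"roll":0},{"linear":[0,0,0],"roll":0}]' | grep -E "posi|ft_";  python3 -m jog '[{"linear":[0,0,0.03],"roll":0},{"linear":[0,0,0],"roll":0}]' | grep -E "posi|ft_"
```

```text
position: [0.4957, 0.0342, 0.1268]
ft_force: [1.2, -3.4, 3.4]
position: [0.4958, 0.0342, 0.1256]
ft_force: [1.0, -3.1, 4.2]
```

```bash
python3 -m jog '[{"linear":[0,0,0.03],"roll":0},{"linear":[0,0,0],"roll":0}]' | grep -E "posi|ft_"
```

```text
position: [0.4957, 0.0342, 0.1244]
ft_force: [0.5, -3.8, 4.7]
```

```bash
python3 -m jog '[{"linear":[0,0,0.03],"roll":0},{"linear":[0,0,0],"roll":0}]' | grep -E "posi|ft_";  python3 -m jog '[{"linear":[0,0,0.03],"roll":0},{"linear":[0,0,0],"roll":0}]' | grep -E "posi|ft_"
```

```text
position: [0.4959, 0.0341, 0.1234]
ft_force: [0.4, -4.5, 5.9]
position: [0.4961, 0.0341, 0.1226]
ft_force: [0.0, -4.4, 8.9]
```

```bash
python3 -m jog '[{"linear":[0,0,0.03],"roll":0},{"linear":[0,0,0],"roll":0}]' | grep -E "posi|ft_"
```

```text
position: [0.4963, 0.0341, 0.1218]
ft_force: [-1.1, -4.2, 12.8]
```

```bash
python3 -m jog '[{"linear":[0,0,0.03],"roll":0},{"linear":[0,0,0],"roll":0}]' | grep -E "posi|ft_"
```

```text
position: [0.4966, 0.034, 0.1211]
ft_force: [-1.5, -4.1, 16.9]
```

The hook is on its stop: 17 N after the force rose steadily, with the bar top at z≈0.123, so the arm is nearly level (about 1°). I'll lift off, open, and go above the wheel.

```bash
python3 -m jog '[{"linear":[0,0,-0.2],"roll":0},{"linear":[0,0,-0.5],"roll":0},{"linear":[0,0,-0.7],"roll":0},{"linear":[0,0,-0.7],"roll":0},{"linear":[0,-0.8,-0.4],"roll":0.16},{"linear":[-0.05,-0.9,0],"roll":0},{"linear":[-0.1,-0.9,0],"roll":0},{"linear":[-0.1,-0.9,0],"roll":0},{"linear":[-0.1,-0.9,0],"roll":0},{"linear":[-0.1,-0.9,0],"roll":0},{"linear":[-0.1,-0.9,0],"roll":0},{"linear":[0,-0.9,0],"roll":0}]' 1 80 | grep -E "posi|ft_";  python3 -m jog '[{"linear":[0,-0.7,0],"roll":0},{"linear":[0,-0.65,0],"roll":0},{"linear":[0,-0.2,0],"roll":0},{"linear":[0,0,0],"roll":0},{"linear":[0,0,0],"roll":0}]' | grep -E "posi|ft_|wid"
python3 - <<'E'
from h import *
import json
s=st(); c=optics.calibration("wrist"); im=optics.get_image("wrist")[:,:,::-1]; cv2.imwrite("pics/w2.png",im)
json.dump({k:np.array(v).tolist() for k,v in c.items() if k in("fov_y","cx","cy","T")},open("w2.json","w"))
t=optics.get_image("top")[:,:,::-1]; cv2.imwrite("pics/t2.png",t)
s=optics.get_image("scene")[:,:,::-1]; cv2.imwrite("pics/s4.png",s)
f=lambda a: cv2.resize(a,(400,300),interpolation=cv2.INTER_CUBIC)
cv2.imwrite("pics/m2.png",np.vstack([np.hstack([f(im),f(t[192:237,195:255])]),np.hstack([f(s[165:213,390:454]),f(s[160:250,165:285])])]))
E
```

```text
position: [0.5348, -0.2488, 0.2187]
ft_force: [1.2, 0.0, 0.1]
position: [0.5383, -0.3087, 0.219]
ft_force: [0.0, -0.0, 1.2]
grip_width: 0.0851
t 12.72 tcp [ 0.5383 -0.3087  0.219 ] y [-0.0585  0.9983  0.0021] F [ 0.0498 -0.0193  1.2233] w 0.0851 g 0.0
```

View pics/m2.png

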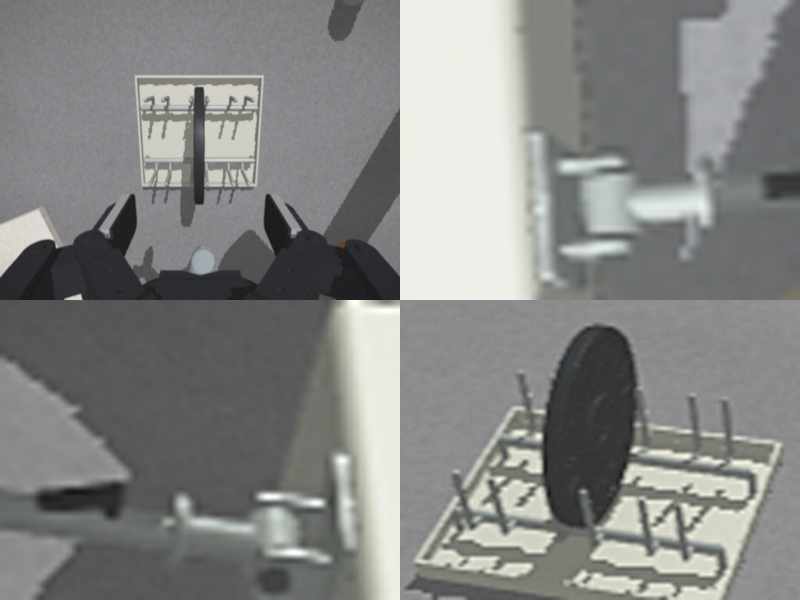

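The mosaic shows the hook down and level (the bright collar and hinge are visible). The wheel still stands in the rack, centred between the open fingers at wrist column ≈320. Next I measure the arm line and the wheel's rim top.

```bash
python3 - <<'E'
from h import *
import json
c=json.load(open("w2.json")); T=np.array(c["T"]); f=200/np.tan(np.radians(c["fov_y"]/2))
def proj(P,c,T=T,f=f):
    p=T[:3,:3].T@(np.array(P)-T[:3,3]); return p[:2]/p[2]*f+[c["cx"],c["cy"]]
w=cv2.imread("pics/w2.png").max(2)
print("proj top of rim",proj([.5427,-.3095,.144],c))
r0=int(proj([.5427,-.3095,.144],c)[1])
for r in (r0-30,r0-15,r0,r0+15,r0+30,r0+45):
    d=np.where(w[r,295:345]<70)[0]+295; 
    if len(d): print(r,d.min(),d.max(),onz("wrist",((d.min()+d.max())/2,r),.14,c),"w",onz("wrist",(d.max()+.5,r),.14,c)-onz("wrist",(d.min()-.5,r),.14,c))
t=cv2.imread("pics/t2.png").max(2)
for x in range(219,270,3): print(x,list(map(int,t[212:232,x])))
E
```

```text
proj top of rim [318.6112 223.0933]
193 310 311 [ 0.5235 -0.316   0.14  ] w [-0.0001  0.0013  0.    ]
208 311 325 [ 0.5335 -0.3104  0.14  ] w [-0.0006  0.01    0.    ]
223 310 326 [ 0.544  -0.3098  0.14  ] w [-0.0007  0.0115  0.    ]
238 310 325 [ 0.5549 -0.3096  0.14  ] w [-0.0006  0.0109  0.    ]
253 310 325 [ 0.566  -0.3089  0.14  ] w [-0.0006  0.0111  0.    ]
268 311 325 [ 0.5774 -0.3079  0.14  ] w [-0.0006  0.0105  0.    ]
219 [131, 123, 112, 109, 199, 196, 113, 112, 112, 112, 113, 113, 113, 113, 113, 113, 117, 193, 114, 113]
222 [108, 109, 119, 121, 209, 189, 136, 160, 157, 162, 143, 141, 130, 116, 103, 103, 155, 222, 167, 112]
225 [115, 111, 98, 141, 215, 108, 170, 202, 203, 201, 203, 201, 201, 200, 199, 92, 203, 223, 121, 111]
228 [113, 113, 101, 114, 152, 89, 173, 174, 175, 177, 178, 179, 181, 182, 179, 91, 178, 176, 105, 112]
231 [113, 115, 113, 116, 114, 112, 112, 114, 155, 191, 222, 229, 203, 119, 124, 113, 113, 112, 112, 113]
234 [109, 110, 110, 110, 111, 113, 112, 122, 165, 198, 226, 229, 208, 124, 110, 109, 110, 112, 113, 115]
237 [110, 111, 113, 114, 115, 112, 109, 13
[... 393 characters left out ...]
108, 109, 109, 109, 90, 93, 106, 103, 120, 112, 107, 109, 110, 111, 111, 110, 110, 110]
252 [110, 109, 108, 108, 109, 110, 58, 59, 60, 80, 118, 110, 108, 109, 109, 110, 109, 108, 110, 109]
255 [109, 107, 104, 105, 107, 98, 58, 57, 58, 96, 118, 108, 110, 110, 108, 108, 110, 110, 109, 107]
258 [107, 107, 105, 106, 105, 81, 57, 57, 58, 101, 114, 109, 109, 108, 105, 104, 108, 109, 109, 107]
261 [108, 108, 106, 107, 109, 82, 57, 57, 65, 118, 108, 109, 109, 108, 109, 107, 106, 109, 109, 109]
264 [106, 107, 107, 108, 112, 118, 122, 124, 120, 117, 107, 106, 105, 107, 106, 107, 107, 106, 108, 108]
267 [103, 105, 106, 102, 112, 119, 124, 121, 118, 115, 106, 106, 104, 105, 106, 108, 109, 109, 107, 108]
```

```bash
python3 - <<'E'
from h import *
t=cv2.imread("pics/t2.png").max(2)
print([int(v) for v in t[218,250:290]])
P=np.array([onz("top",p,.117) for p in [(234,222.1),(246,220.8),(265.5,218.8)]]); print(P)
print("dir",P[2]-P[0], "keeper",onz("top",(248.8,219.5),.131),onz("top",(262.7,219),.122))
k=np.polyfit(P[:,1],P[:,0],1); print(k,"x at y=.1215,.08,.03,0:",np.polyval(k,[.1215,.08,.03,0]))
s=cv2.imread("pics/s4.png").max(2)
for x in range(360,440,8): print(x,[int(v) for v in s[180:216,x]])
E
```

```text
[65, 60, 58, 58, 58, 58, 57, 57, 57, 57, 56, 57, 75, 111, 122, 122, 124, 124, 123, 123, 121, 114, 109, 108, 108, 107, 107, 106, 104, 104, 104, 105, 152, 170, 172, 171, 170, 170, 169, 168]
[[0.4933 0.1065 0.117 ]
 [0.4953 0.0818 0.117 ]
 [0.4985 0.0414 0.117 ]]
dir [ 0.0052 -0.0651  0.    ] keeper [0.4964 0.0743 0.131 ] [0.4977 0.0468 0.122 ]
[-0.0796  0.5018] x at y=.1215,.08,.03,0: [0.4921 0.4954 0.4994 0.5018]
360 [141, 142, 145, 144, 143, 138, 139, 140, 142, 140, 140, 139, 139, 135, 138, 138, 142, 143, 139, 139, 139, 138, 140, 140, 142, 140, 139, 142, 144, 141, 142, 143, 143, 142, 138, 142]
368 [142, 143, 146, 146, 141, 140, 140, 140, 137, 138, 141, 140, 137, 133, 138, 140, 135, 139, 139, 143, 143, 139, 140, 140, 139, 142, 141, 141, 145, 141, 141, 139, 144, 145, 141, 141]
376 [141, 141, 142, 144, 143, 142, 139, 138, 140, 141, 138, 133, 136, 140, 141, 140, 139, 137, 139, 139, 136, 139, 141, 140, 140, 141, 141, 143, 143, 143, 141, 144, 141, 143, 144, 144]
384 [145, 145, 140, 140, 142, 145, 141, 140, 141, 137, 136, 140, 141, 135, 139, 138, 138, 144, 145, 142, 140, 135, 136, 142, 144,
[... 337 characters left out ...]
, 112, 101, 98, 131, 148, 145, 120, 78, 83, 86, 87, 89, 91, 91, 85, 90]
408 [93, 90, 92, 87, 86, 90, 89, 88, 84, 86, 125, 145, 145, 147, 50, 41, 46, 45, 48, 56, 102, 115, 104, 101, 88, 89, 90, 88, 87, 86, 90, 86, 89, 86, 87, 90]
416 [92, 92, 92, 93, 91, 92, 91, 89, 90, 91, 91, 88, 88, 89, 88, 85, 87, 87, 86, 104, 160, 118, 115, 109, 102, 90, 94, 93, 89, 86, 85, 87, 90, 90, 87, 87]
424 [91, 93, 92, 91, 88, 90, 91, 93, 92, 90, 92, 91, 92, 87, 89, 91, 89, 90, 88, 90, 194, 178, 122, 113, 108, 104, 93, 89, 88, 89, 89, 88, 90, 90, 92, 90]
432 [91, 92, 91, 92, 92, 94, 95, 93, 93, 92, 92, 93, 94, 89, 85, 112, 255, 87, 142, 162, 156, 155, 155, 155, 145, 141, 98, 101, 74, 65, 66, 73, 116, 104, 97, 98]
```

```bash
python3 - <<'E'
from h import *
import json
c=json.load(open("w2.json"))
w=cv2.imread("pics/w2.png").max(2)
m=(w<75).astype(np.uint8); m[:, :300]=0; m[:,340:]=0
for x in range(309,328,2):
    d=np.where(m[80:330,x])[0]+80; print(x,d.min(),d.max(),end=' | ')
print()
print([int(v) for v in w[100:135,319]]); print([int(v) for v in w[255:300,319]])
E
```

```text
309 228 232 | 311 132 271 | 313 117 271 | 315 117 271 | 317 117 271 | 319 117 271 | 321 117 271 | 323 117 271 | 325 127 270 | Traceback (most recent call last):
  File "<stdin>", line 7, in <module>
    return umr_minimum(a, axis, None, out, keepdims, initial, where)
ValueError: zero-size array to reduction operation minimum which has no identity
```

```bash
python3 - <<'E'
from h import *
import json
c=json.load(open("w2.json"))
o,a=ray("wrist",(318,116.5),c);_,b=ray("wrist",(318,271.5),c)
d=a+b; d/=np.linalg.norm(d); h=np.degrees(np.arccos(a@b)/2)
R=.065; D=R/np.sin(np.radians(h)); print("half",h,"centre by size",o+d*D,"centre at z=.079",o+d*(.079-o[2])/d[2])
E
```

```text
half 12.676334029971672 centre by size [ 0.5412 -0.3102  0.0734] centre at z=.079 [ 0.5398 -0.3102  0.079 ]
```

```bash
python3 -m jog '[{"linear":[-0.07,-0.02,0.5],"roll":0},{"linear":[0,0,0.6],"roll":0},{"linear":[0,0,0.6],"roll":0},{"linear":[0,0,0.5],"roll":0},{"linear":[0,0,0.28],"roll":0},{"linear":[0,0,0],"roll":0},{"linear":[0,0,0],"roll":0}]' 1 80
python3 -m jog '[{"linear":[0,0,0],"roll":0},{"linear":[0,0,0],"roll":0},{"linear":[0,0,0],"roll":0},{"linear":[0,0,0],"roll":0},{"linear":[0,0,0],"roll":0},{"linear":[0,0,0],"roll":0},{"linear":[0,0,0],"roll":0},{"linear":[0,0,0],"roll":0}]' -1 80
```

```text
time_s: 13.45
position: [0.5414, -0.3096, 0.1208]
tool_rot: [[-0.998, -0.059, -0.0], [-0.059, 0.998, 0.0], [0.0, 0.0, -1.0]]
ft_force: [0.3, 0.1, 0.1]
grip_width: 0.0853
gripper_force: 0.0
time_s: 14.12
position: [0.5413, -0.3106, 0.1209]
tool_rot: [[-0.998, -0.058, 0.0], [-0.058, 0.998, -0.0], [-0.0, -0.0, -1.0]]
ft_force: [-1.1, 1.6, 3.1]
grip_width: 0.0104
gripper_force: 78.2
```

The wheel is gripped at 78 N. I'll lift it clear and carry it to a point in front of the arm tip.

```bash
python3 -m jog '[{"linear":[0,0,-0.2],"roll":0},{"linear":[0,0,-0.5],"roll":0},{"linear":[0,0,-0.5],"roll":0},{"linear":[0,0,-0.5],"roll":0},{"linear":[0,0,-0.3],"roll":0},{"linear":[0,0.3,0],"roll":0},{"linear":[0.06,0.6,0],"roll":0},{"linear":[0.06,0.8,0],"roll":0},{"linear":[0.06,0.8,0],"roll":0},{"linear":[0.06,0.8,0],"roll":0},{"linear":[0.06,0.8,0],"roll":0},{"linear":[0.06,0.8,0],"roll":0}]' | grep -E "posi|ft_|wid"
python3 -m jog '[{"linear":[0.06,0.8,0],"roll":0},{"linear":[0.06,0.6,0],"roll":0},{"linear":[0.06,0.5,0],"roll":0},{"linear":[0.05,0.3,0],"roll":0},{"linear":[0,0.2,0],"roll":-0.2},{"linear":[0,0,0],"roll":0},{"linear":[0,0,0],"roll":0}]' | grep -E "posi|ft_|wid|rot"
python3 - <<'E'
from h import *
import json
s=st(); c=optics.calibration("wrist"); im=optics.get_image("wrist")[:,:,::-1]; cv2.imwrite("pics/w3.png",im)
json.dump({k:np.array(v).tolist() for k,v in c.items() if k in("fov_y","cx","cy","T")},open("w3.json","w"))
E
```

```text
position: [0.5142, -0.1133, 0.1996]
ft_force: [0.5, 0.0, -0.7]
grip_width: 0.01
position: [0.5007, -0.0207, 0.2003]
tool_rot: [[-0.997, -0.076, -0.0], [-0.076, 0.997, -0.0], [0.0, -0.0, -1.0]]
ft_force: [0.1, -1.6, -1.7]
grip_width: 0.0105
t 15.7 tcp [ 0.5007 -0.0207  0.2003] y [-0.076   0.9971 -0.0003] F [ 0.1116 -1.5567 -1.7046] w 0.0105 g 78.2
```

View pics/w3.png

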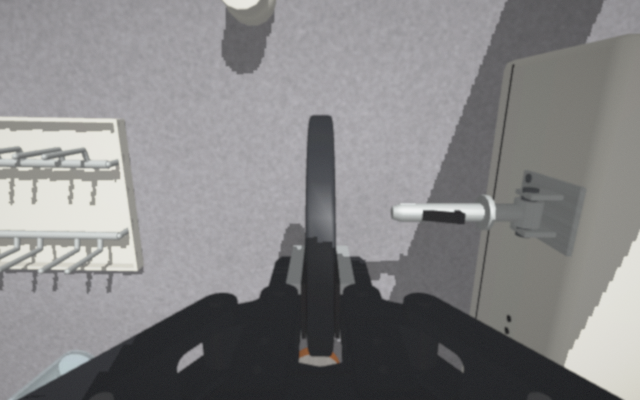

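The wrist picture shows the held wheel edge-on at column 320 (rows 115 to 355). The hook arm is level, from its tip at (392,212) to the collar at (488,212), parallel to the wheel's axis. I'll work out the relative offset from this one view.

```bash
python3 - <<'E'
from h import *
import json
c=json.load(open("w3.json")); w=cv2.imread("pics/w3.png").max(2)
print("near end",[int(v) for v in w[105:125,320]]); print("far",[int(v) for v in w[335:372:1,320]])
for x in (400,415,440,460,478): 
    print(x,[int(v) for v in w[196:228,x]])
o,a=ray("wrist",(320,115),c);_,b=ray("wrist",(320,355),c)
d=a+b; d/=np.linalg.norm(d); h=np.arccos(a@b)/2
print("half",np.degrees(h),"exp D",.065/np.sin(h),"centre z=.158",o+d*(.158-o[2])/d[2],"bysize",o+d*.065/np.sin(h))
# alt: near tangent only, with known z and R
for z0 in (.1582,):
  import scipy.optimize as so
  g=lambda x0: np.linalg.norm(np.cross(np.array([x0,0,z0])-o*[1,0,1],a*[1,0,1]/np.linalg.norm(a*[1,0,1])))-.065
  print("near-tangent centre x",so.brentq(g,.47,.58))
for p in [(392,212.3),(415,212.3),(440,212.3),(478,212.3),(488,212)]: print(p,onz("wrist",p,.116,c))
# same near tangent estimate in the rack view
c2=json.load(open("w2.json")); o,a=ray("wrist",(318,116.5),c2); z0=.079
print("rack near-tangent x",so.brentq(g,.5,.62))
E
```

```text
near end [174, 171, 167, 167, 169, 170, 171, 170, 167, 145, 107, 73, 66, 66, 67, 68, 69, 69, 70, 71]
far [46, 46, 44, 45, 47, 44, 46, 44, 43, 44, 43, 45, 44, 43, 44, 46, 43, 42, 44, 44, 58, 99, 131, 144, 146, 147, 146, 146, 146, 143, 127, 94, 57, 43, 43, 41, 42]
400 [170, 172, 175, 173, 170, 168, 172, 186, 195, 200, 213, 221, 230, 236, 238, 234, 226, 214, 200, 189, 178, 166, 153, 140, 129, 137, 152, 161, 164, 166, 165, 166]
415 [170, 171, 169, 170, 169, 169, 172, 190, 202, 208, 216, 225, 233, 239, 242, 241, 235, 225, 214, 198, 184, 173, 160, 146, 134, 135, 152, 163, 166, 166, 166, 164]
440 [108, 108, 107, 107, 107, 108, 119, 154, 188, 203, 215, 221, 229, 229, 194, 113, 54, 49, 47, 46, 48, 46, 46, 45, 46, 57, 82, 100, 105, 106, 105, 104]
460 [106, 105, 107, 106, 107, 107, 120, 153, 186, 203, 212, 218, 222, 218, 178, 114, 63, 47, 48, 49, 48, 47, 49, 47, 48, 47, 51, 59, 87, 104, 107, 108]
478 [105, 101, 100, 100, 100, 99, 115, 147, 181, 199, 210, 215, 220, 226, 231, 232, 229, 224, 215, 201, 188, 177, 165, 149, 133, 114, 104, 102, 102, 103, 102, 103]
half 19.07718544604605 exp D 0.19887309040223178 centre z=.158 [ 0.4989 -0.0211  0.158 ] bysize [ 0.4999 -0.021   0.1554]
near-tangent centre x 0.499985494427552
(392, 212.3) [0.4969 0.0283 0.116 ]
(415, 212.3) [0.4957 0.0441 0.116 ]
(440, 212.3) [0.4943 0.0612 0.116 ]
(478, 212.3) [0.4924 0.0872 0.116 ]
(488, 212) [0.4916 0.094  0.116 ]
rack near-tangent x 0.5411532126514987
```

Both views agree that I need about +1.1 mm in x. The bore is level with the arm axis at TCP z≈0.1587. I'll come down and approach the tip.

```bash
python3 -m jog '[{"linear":[-0.03,0,0.4],"roll":0},{"linear":[0,0,0.4],"roll":0},{"linear":[0,0,0.24],"roll":0},{"linear":[0,0.4,0],"roll":0},{"linear":[0,0.4,0],"roll":0},{"linear":[0,0,0],"roll":0},{"linear":[0,0,0],"roll":0}]' | grep -E "posi|ft_|wid"
python3 -m jog '[{"linear":[0,0.08,0],"roll":0},{"linear":[0,0.05,0],"roll":0},{"linear":[0,0,0],"roll":0}]' | grep -E "posi|ft_"
python3 -m jog '[{"linear":[0,0.05,0],"roll":0},{"linear":[0,0.05,0],"roll":0},{"linear":[0,0,0],"roll":0}]' | grep -E "posi|ft_"
```

```text
position: [0.4997, 0.011, 0.1588]
ft_force: [0.2, -0.9, -1.9]
grip_width: 0.0105
position: [0.4991, 0.0165, 0.1589]
ft_force: [-0.1, -0.3, -1.0]
position: [0.4987, 0.021, 0.159]
ft_force: [-1.7, -0.3, -1.7]
```

```bash
python3 -m jog '[{"linear":[0,0.05,0],"roll":0},{"linear":[0,0,0],"roll":0}]' | grep -E "posi|ft_"
python3 -m jog '[{"linear":[0,0.05,0],"roll":0},{"linear":[0,0,0],"roll":0}]' | grep -E "posi|ft_"
python3 -m jog '[{"linear":[0,0.05,0],"roll":0},{"linear":[0,0,0],"roll":0}]' | grep -E "posi|ft_"
```

```text
position: [0.4985, 0.023, 0.1589]
ft_force: [-1.1, -1.2, -1.5]
position: [0.4984, 0.025, 0.1589]
ft_force: [0.1, 0.2, -1.6]
position: [0.4982, 0.027, 0.1589]
ft_force: [-0.3, 0.2, -2.9]
```

```bash
python3 -m jog '[{"linear":[0,0.05,0],"roll":0},{"linear":[0,0,0],"roll":0}]' | grep -E "posi|ft_"
python3 -m jog '[{"linear":[0,0.05,0],"roll":0},{"linear":[0,0,0],"roll":0}]' | grep -E "posi|ft_"
```

```text
position: [0.4981, 0.029, 0.1589]
ft_force: [1.1, 0.6, -1.9]
position: [0.4979, 0.031, 0.1589]
ft_force: [0.3, -0.5, -1.7]
```

The bore is over the tip with no contact. I'll go on towards the keeper ramp.

```bash
python3 -m jog '[{"linear":[0,0.05,0],"roll":0},{"linear":[0,0.05,0],"roll":0},{"linear":[0,0,0],"roll":0}]' | grep -E "posi|ft_"
python3 -m jog '[{"linear":[0,0.05,0],"roll":0},{"linear":[0,0.05,0],"roll":0},{"linear":[0,0,0],"roll":0}]' | grep -E "posi|ft_"
```

```text
position: [0.4976, 0.0351, 0.1589]
ft_force: [0.0, -0.5, -2.0]
position: [0.4973, 0.0391, 0.1589]
ft_force: [-0.3, 1.6, -1.3]
```

```bash
python3 -m jog '[{"linear":[0,0.05,0],"roll":0},{"linear":[0,0.05,0],"roll":0},{"linear":[0,0,0],"roll":0}]' | grep -E "posi|ft_"
python3 -m jog '[{"linear":[0,0.05,0],"roll":0},{"linear":[0,0,0],"roll":0}]' | grep -E "posi|ft_"
```

```text
position: [0.497, 0.0431, 0.1589]
ft_force: [0.2, 0.1, -1.2]
position: [0.4969, 0.0449, 0.1589]
ft_force: [-0.2, 0.6, -2.1]
```

```bash
python3 -m jog '[{"linear":[0,0.05,0],"roll":0},{"linear":[0,0,0],"roll":0}]' | grep -E "posi|ft_"
python3 -m jog '[{"linear":[0,0.05,0],"roll":0},{"linear":[0,0,0],"roll":0}]' | grep -E "posi|ft_"
```

```text
position: [0.4968, 0.0468, 0.159]
ft_force: [-0.3, 0.0, -0.5]
position: [0.4968, 0.0485, 0.1593]
ft_force: [-0.2, -2.0, 0.9]
```

```bash
python3 -m jog '[{"linear":[0,0.05,0],"roll":0},{"linear":[0,0,0],"roll":0}]' | grep -E "posi|ft_"
python3 -m jog '[{"linear":[0,0.05,0],"roll":0},{"linear":[0,0,0],"roll":0}]' | grep -E "posi|ft_"
```

```text
position: [0.4968, 0.0504, 0.1594]
ft_force: [-0.5, -4.0, 3.5]
position: [0.4966, 0.0525, 0.1593]
ft_force: [-0.7, -4.4, 4.6]
```

```bash
python3 -m jog '[{"linear":[0,0.05,0],"roll":0},{"linear":[0,0,0],"roll":0}]' | grep -E "posi|ft_"
python3 -m jog '[{"linear":[0,0.05,0],"roll":0},{"linear":[0,0,0],"roll":0}]' | grep -E "posi|ft_"
```

```text
position: [0.4964, 0.0547, 0.1592]
ft_force: [-0.5, -3.4, 3.2]
position: [0.4961, 0.0569, 0.159]
ft_force: [0.2, -3.0, 3.4]
```

```bash
python3 -m jog '[{"linear":[0,0.05,0],"roll":0},{"linear":[0,0,0],"roll":0}]' | grep -E "posi|ft_"
python3 -m jog '[{"linear":[0,0.05,0],"roll":0},{"linear":[0,0,0],"roll":0}]' | grep -E "posi|ft_"
```

```text
position: [0.4959, 0.059, 0.159]
ft_force: [0.1, -2.7, 2.9]
position: [0.4957, 0.0611, 0.1589]
ft_force: [0.3, -2.1, 3.7]
```

```bash
python3 -m jog '[{"linear":[0,0.05,0],"roll":0},{"linear":[0,0.05,0],"roll":0},{"linear":[0,0,0],"roll":0}]' | grep -E "posi|ft_"
python3 -m jog '[{"linear":[0,0.05,0],"roll":0},{"linear":[0,0.05,0],"roll":0},{"linear":[0,0,0],"roll":0}]' | grep -E "posi|ft_"
```

```text
position: [0.4955, 0.0642, 0.1589]
ft_force: [1.5, -6.5, 1.7]
position: [0.495, 0.0693, 0.1588]
ft_force: [-0.5, -0.8, 2.4]
```

```bash
python3 -m jog '[{"linear":[0,0.05,0],"roll":0},{"linear":[0,0.05,0],"roll":0},{"linear":[0,0,0],"roll":0}]' | grep -E "posi|ft_"
python3 -m jog '[{"linear":[0,0.03,0],"roll":0},{"linear":[0,0,0],"roll":0}]' | grep -E "posi|ft_"
```

```text
position: [0.4947, 0.0732, 0.1589]
ft_force: [0.5, -1.4, 2.1]
position: [0.4946, 0.0741, 0.1589]
ft_force: [1.1, -0.7, 2.0]
```

```bash
python3 -m jog '[{"linear":[0,0.025,0],"roll":0},{"linear":[0,0,0],"roll":0}]' | grep -E "posi|ft_"
python3 -m jog '[{"linear":[0,0.025,0],"roll":0},{"linear":[0,0,0],"roll":0}]' | grep -E "posi|ft_"
```

```text
position: [0.4946, 0.0749, 0.1589]
ft_force: [-0.1, -1.1, 1.7]
position: [0.4945, 0.0759, 0.1589]
ft_force: [-0.3, -1.4, 2.4]
```

```bash
python3 -m jog '[{"linear":[0,0.02,0],"roll":0},{"linear":[0,0,0],"roll":0}]' | grep -E "posi|ft_"
python3 -m jog '[{"linear":[0,0.02,0],"roll":0},{"linear":[0,0,0],"roll":0}]' | grep -E "posi|ft_"
```

```text
position: [0.4945, 0.0767, 0.1589]
ft_force: [-0.0, -2.2, 1.9]
position: [0.4944, 0.0776, 0.1589]
ft_force: [0.7, -1.6, 2.2]
```

```bash
python3 -m jog '[{"linear":[0,0.02,0],"roll":0},{"linear":[0,0,0],"roll":0}]' | grep -E "posi|ft_"
python3 -m jog '[{"linear":[0,0.02,0],"roll":0},{"linear":[0,0,0],"roll":0}]' | grep -E "posi|ft_"
```

```text
position: [0.4943, 0.0784, 0.1589]
ft_force: [0.3, -0.8, 2.3]
position: [0.4942, 0.0792, 0.1589]
ft_force: [0.7, -0.3, 1.6]
```

```bash
python3 -m jog '[{"linear":[0,0.02,0],"roll":0},{"linear":[0,0,0],"roll":0}]' | grep -E "posi|ft_"
```

```text
position: [0.4942, 0.08, 0.1589]
ft_force: [-0.0, -1.3, 1.0]
```

```bash
python3 -m jog '[{"linear":[0,0.02,0],"roll":0},{"linear":[0,0,0],"roll":0}]' | grep -E "posi|ft_"
```

```text
position: [0.4938, 0.081, 0.1586]
ft_force: [0.0, -0.0, -1.9]
```

```bash
python3 -m jog '[{"linear":[0,0.015,0],"roll":0},{"linear":[0,0,0],"roll":0}]' | grep -E "posi|ft_"
```

```text
position: [0.4938, 0.0815, 0.1585]
ft_force: [-0.6, -0.2, -1.9]
```

```bash
python3 -m jog '[{"linear":[0,0.015,0],"roll":0},{"linear":[0,0,0],"roll":0}]' | grep -E "posi|ft_"
```

```text
position: [0.494, 0.082, 0.1588]
ft_force: [0.6, 0.1, -2.3]
```

The vertical force fell back to the wheel's own weight (-1.9 N), so the keeper has popped up behind the hub. Now I lower the wheel onto the arm.

```bash
python3 -m jog '[{"linear":[0,0,0.025],"roll":0},{"linear":[0,0,0],"roll":0}]' | grep -E "posi|ft_"
python3 -m jog '[{"linear":[0,0,0.02],"roll":0},{"linear":[0,0,0],"roll":0}]' | grep -E "posi|ft_"
```

```text
position: [0.494, 0.0818, 0.1577]
ft_force: [0.3, -0.1, -1.4]
position: [0.494, 0.0818, 0.157]
ft_force: [0.0, 0.1, -1.8]
```

```bash
python3 -m jog '[{"linear":[0,0,0.015],"roll":0},{"linear":[0,0,0],"roll":0}]' | grep -E "posi|ft_"
```

```text
position: [0.4941, 0.0818, 0.1564]
ft_force: [0.0, -0.5, -1.4]
```

```bash
python3 -m jog '[{"linear":[0,0,0.015],"roll":0},{"linear":[0,0,0],"roll":0}]' | grep -E "posi|ft_"
```

```text
position: [0.4942, 0.0818, 0.156]
ft_force: [-0.2, 0.5, -0.4]
```

```bash
python3 -m jog '[{"linear":[0,0,0.015],"roll":0},{"linear":[0,0,0],"roll":0}]' | grep -E "posi|ft_"
```

```text
position: [0.4943, 0.0818, 0.1558]
ft_force: [-1.7, 0.7, 3.5]
```

The wheel rests on the arm. I'll open slightly, check, and withdraw straight up.

```bash
python3 -m jog '[{"linear":[0,0,-0.012],"roll":0},{"linear":[0,0,0],"roll":0}]' | grep -E "posi|ft_"
python3 -m jog '[{"linear":[0,0,0],"roll":0},{"linear":[0,0,0],"roll":0},{"linear":[0,0,0],"roll":0},{"linear":[0,0,0],"roll":0},{"linear":[0,0,0],"roll":0},{"linear":[0,0,0],"roll":0}]' -0.4 | grep -E "posi|ft_|wid"
python3 -m jog '[{"linear":[0,0,-0.1],"roll":0},{"linear":[0,0,-0.3],"roll":0},{"linear":[0,0,-0.5],"roll":0},{"linear":[0,0,-0.5],"roll":0},{"linear":[0,0,-0.5],"roll":0},{"linear":[0,0,-0.4],"roll":0},{"linear":[0,0,0],"roll":0},{"linear":[0,0,0],"roll":0},{"linear":[0,0,0],"roll":0},{"linear":[0,0,0],"roll":0}]' | grep -E "time|posi|ft_|wid"
python3 - <<'E'
from h import *
im=optics.get_image("wrist")[:,:,::-1];t=optics.get_image("top")[:,:,::-1];s=optics.get_image("scene")[:,:,::-1]
f=lambda a: cv2.resize(a,(400,300),interpolation=cv2.INTER_CUBIC)
cv2.imwrite("pics/m3.png",np.vstack([np.hstack([f(im),f(t[180:240,195:275])]),np.hstack([f(s[150:240,360:480]),f(s)])]))
E
```

```text
position: [0.4942, 0.0818, 0.1559]
ft_force: [0.0, 0.1, 2.5]
position: [0.4941, 0.0818, 0.1558]
ft_force: [0.0, 0.7, -1.4]
grip_width: 0.0256
time_s: 24.83
position: [0.4936, 0.0818, 0.2467]
ft_force: [0.4, 0.1, -0.1]
grip_width: 0.0256
```

View pics/m3.png

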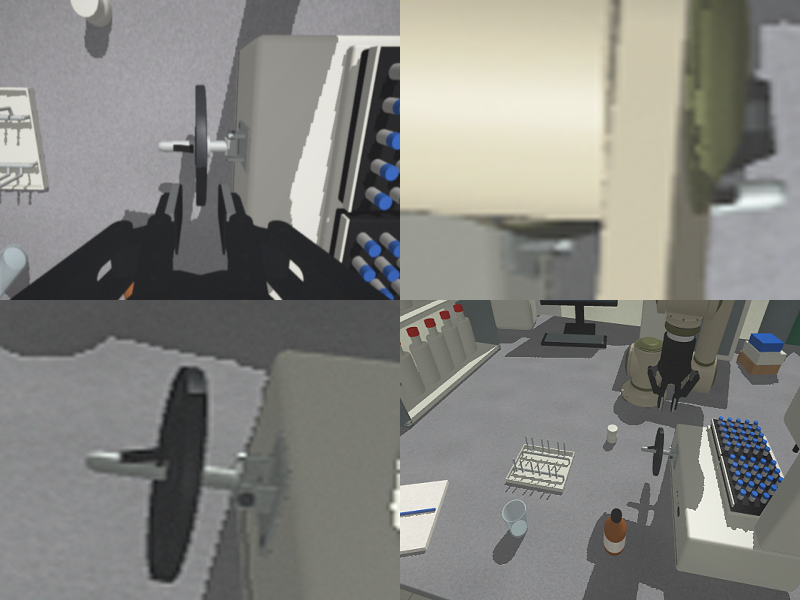

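The mosaic shows the wheel hanging upright between the collar and the keeper, with the keeper (black) standing up outside it. The hook is down, the gripper is clear, and the bottle, beaker and jar haven't moved. I'm handing in.

```bash
python3 -c "
from rig import env
print(env.close_job())"
```

```text
the job is handed in; nothing more can be done
None
```

The job is handed in, with no verdict returned: the hook was pressed onto its stop (17 N), the carousel hangs on it behind the popped-up keeper, and the gripper is clear; the hook load peaked at about 26 N in one reading, over your 25 N guide but under the 30 N limit, before I backed off.

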